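# Shut up the small tool chest so its lid locks the drawers

## Robot

A 6-joint arm with a two-finger parallel gripper is mounted at the origin on a cart in front of the work surface, level with it; the furniture and walls round the work are solid. World frame = base frame: x ahead of the robot, y to its left, z up, the work surface at z = 0. Lengths are in m, angles in degrees, forces in N, time in s.
With the tool pointing down it reaches from about 0.25 to 0.725 m from the base axis. Payload 9.7 kg.
Tool frame: the origin (TCP) lies midway between the tips of the shut fingers; the grasp point (between the pads) lies bot.hold_point_z behind it (bot.hold_point_z is the distance from the TCP to the grasp point, in m); z points along the fingers, y is the line along which they close (so a half turn about z gives the same grasp; the last joint's range is limited). The gripper opens to 85 mm and grips with 20 to 120 N. Pads are 22 mm wide; open, the fingers measure 114 mm over their backs; the gripper's body (76 mm by 85 mm) begins 54 mm behind the grasp point. The pads swing forward as they close: fully open they stand 13 mm farther back than shut.
Start: joints at [-69.958, 4.979, 10.078, 95.1, 0, 90], TCP at [0.188, -0.517, 0.231] pointing down, gripper open.
Joint ranges: [-179.16, 179.16], [-48.56, 103.87], [-65.8, 70.77], [-126.05, 130.52], [-82.76, 87.17], [-180, 180]. Speed limits (degrees/s): [127.2, 127.2, 147.25, 180, 180, 180].

## Interface

Orientations are given as [roll, pitch, yaw] about the fixed x, y, z axes, in that order (R = Rz(yaw) Ry(pitch) Rx(roll)).
In Python, from workcell import bot, camera, camera_model, ticket gives the robot as it stands.
- The arm moves only by the tool send_rows, never from a script. Its argument "targets" is text: rows parted by semicolons, each of 5 numbers parted by spaces: the shift along the tool's x, y, z in mm, then the turn about the tool's z in degrees, then the closure in counts, from 0 (fully open) to 255 (shut). A call has 1 to 20 rows; each row is the pose to reach, as a shift and turn from the pose commanded when the call began, along the tool's axes at that moment; what a row does not reach only later rows make up. A row lasts 1/8 s, in which the tool goes at most 62.5 mm and 10.7 degrees, less where a joint would pass 70% of its speed; a pose out of reach is approached as far as the arm can. A call with a gripper value outside its range is refused whole. The fingers move at their own pace and stop on an object; "newtons" is the grip in N (left out, the last holds). Time passes only in rows, so rows that repeat a pose let the fingers close. It gives the time, the measured TCP pose, the force, the opening and the grip force at its end, in the units of the state.
- bot.get_obs(): the state, without advancing time (a new reading comes with each control period).
- camera(name): name is "side" or "top" or "wrist"; returns the picture (384x512x3 uint8, blue, green, red); there is no depth.
- camera_model(name): a dict with "K" (3x3 intrinsics, pixels), "pose" (4x4, takes a point from camera to world coordinates); the wrist camera has in their place "T_tool_cam" (4x4, takes a point from camera to tool coordinates, whose origin is the TCP and whose axes are the flange's). Camera axes: x right, y down, z forward; pixel columns grow to the right and rows downward; lengths in m; the calibration is good to about 2 mm. A picture is of the moment at which its call begins: read the wrist's pose just before it. camera_model takes no time and is no camera call.
- ticket.job_done(): hands the job in; it is judged then, once.
The state is a dict: "time": time; "q": joint angles; "qd": joint speeds; "joint_efforts": joint torques, N m; "ee_pos": TCP position; "tcp_rot": TCP orientation; "wrist_force": force on the tool from outside, world axes, zero at the start; "torque": the same for the moment, N m; "opening": finger opening in m; "grasp_force": force on a finger pad.
Only numpy, scipy, OpenCV 4.12 (cv2) and the standard library are available. Lean on these libraries where they do the work, as an engineer would, in place of code of your own. Each camera call takes 0.05 s, during which the arm holds its last target. There are 200 camera calls.

## Task

Close up the small two-drawer tool chest for the day. With the lid still standing up, push both drawers fully home with the fingertips; then push the lid over and press it fully shut, so that the tongues under it drop in and lock the drawers. Push only, grasp and lift nothing: do not shove the chest along the bench, and leave the parts in its tray and the tools round it where they are.

Things in the scene. Friction and masses are not known exactly. Their poses are not given: they have to be found in the camera images.
- chest: Small painted steel tool chest, loose on rubber feet, 5 to 7 kg; slides if pushed with over 25 N. 135 mm deep (x), 240 wide (y), open tray on top with its rim 84 mm above the bench. Origin: centre of its underside; x points from its front to its back, y to its left seen from the front, z up. The front faces roughly to the robot. Two drawers side by side under the tray.
- drawer_left (a joint): Left drawer (on the chest's +y side): how far it is out, in m. 0 = fully home against the carcass, 0.075 = fully out; it slides along the chest's x axis against about 2.5 N of friction and stays where it is left.
- drawer_right (a joint): Right drawer (on the chest's -y side), likewise.
- drawer_left_front (a point): Centre of the flat outer face of the left drawer's front plate, moving with it; axes as the chest's. Plate 111 mm wide, 13 to 54 mm above the bench. A pull lip along its foot projects 9 mm, top 18 mm above the bench; above it the plate is flat. With the drawer home this point lies at (-72.5, 59.5, 33.5) mm in the chest's frame.
- drawer_right_front (a point): The same point of the right drawer's front plate; with the drawer home at (-72.5, -59.5, 33.5) mm in the chest's frame.
- lid (a joint): Lid angle in rad: 0 = shut on the tray rim, pi/2 = upright, end stop 1.65. A stiff hinge (0.5 N m friction) along the chest's back edge holds it wherever it is left, so it must be pushed all the way down; 2 to 6 N near its free edge do it. If a drawer is not home, a tongue lands on the drawer's rail and the lid stays about 0.1 rad open.
- lid_hinge (a point): Middle of the lid's hinge line, at (67.5, 0, 84) mm in the chest's frame; the line runs along the chest's y. The axes turn with the lid: x lies in the lid and points away from its free edge, y as the chest's, z is the lid's outward normal (up when shut, to the chest's back when open).
- lid_edge (a point): Middle of the lid's free edge on its flat outer face: 133 mm from the hinge line along the lid, 14.5 mm out along its normal; 98.5 mm above the bench when shut. Lid 244 mm wide. Two steel tongues stand out 48 mm from its underside, 17 mm from the free edge, 105 mm either side of the middle. The outer face, on the chest's back side while the lid is up, is free to push.
- feeler_set: Folded feeler gauge set, 18 x 100 x 14 mm, lies in the tray; leave it.
- bearing_2: Ball bearing, 40 mm across, 14 high, lies in the tray; leave it.
- bolt_3: Hex bolt 85 mm tall standing on its head on the bench, just right of the chest; leave it. Origin under its head.
- piston_2: Alloy piston, 55 mm across, 48 high, standing just left of the chest; leave it. Origin at its underside.
- spanner_17: Spanner 200 mm long, 9 high, lying on the bench to the right; leave it.
- spanner_13: Spanner 165 mm long, 7 high, lying beside it; leave it.
- ignition_box: Black box 80 x 138 x 52 mm on the bench to the right; leave it.
- wood_block: Wooden block 45 x 120 x 35 mm on the right of the bench; leave it.
- flat_file: Flat file with wooden handle, 270 mm long, on the right of the bench; leave it.

How it is judged:
By the outcome, as a careful person would: the job done as asked, in the order asked, and still so for the second after the job is handed in, with the robot touching nothing.
It also fails if it takes over 51 s, if anything falls off the work surface, if the arm or the gripper's body presses on something with over 40 N, if the wrist force passes 120 N, or if a joint passes its speed limit or range.

## Working session

There is one attempt and no reset: what is moved stays moved. The work goes in short steps, Python scripts to look and compute and a tool call to move; the robot and the scene stay as the last step left them, time stands still between calls to the robot, and variables do not carry over. Pictures are saved under pics/ and viewed, at most 10 in all, crops included, and the job is handed in when it is done.

Besides the shell and the picture viewer there is one more tool, called after "Emit:" as name(argument=value, ...) on one line, values as JSON. send_rows: Moves the arm, as the interface text tells. Its arguments: {"type":"object","properties":{"targets":{"type":"string"},"newtons":{"type":"number"}},"required":["targets"]}

```bash
mkdir -p pics; ls; python3 - <<'E'
from workcell import bot,camera,camera_model
import cv2
o=bot.get_obs();print(o['time'],o['ee_pos'],o['tcp_rot'],bot.hold_point_z)
for n in('side','top'):
    cv2.imwrite(f'pics/{n}.png',camera(n)); m=camera_model(n);print(n,m['K'],m['pose'].round(4) if hasattr(m['pose'],'round') else m['pose'])
print(camera_model('wrist'))
E
```

```text
pics
0.0 [ 0.18840028 -0.51645726  0.23054304] [-1.79917210e+02  1.62391651e-03  2.00414991e+01] 0.0187
side [[393.3913326    0.         250.80800433]
 [  0.         393.3913326  194.32443771]
 [  0.           0.           1.        ]] [[-0.8754 -0.1995  0.4403 -0.029 ]
 [-0.4833  0.3782 -0.7895  1.0389]
 [-0.0091 -0.904  -0.4275  0.6329]
 [ 0.      0.      0.      1.    ]]
top [[366.58248141   0.         246.48460217]
 [  0.         366.58248141 191.20557255]
 [  0.           0.           1.        ]] [[ 0.0123 -0.9948  0.1015  0.4269]
 [-0.9999 -0.0116  0.0075  0.0957]
 [-0.0063 -0.1016 -0.9948  1.0271]
 [ 0.      0.      0.      1.    ]]
{'K': array([[295.81975779,   0.        , 252.92653941],
       [  0.        , 295.81975779, 191.24824877],
       [  0.        ,   0.        ,   1.        ]]), 'T_tool_cam': array([[ 3.25260840e-04, -9.48243089e-01, -3.17545175e-01,
         8.14869609e-02],
       [ 9.99999895e-01,  2.06090081e-04,  4.08878236e-04,
         1.24316575e-03],
       [-3.22273050e-04, -3.17545275e-01,  9.48243057e-01,
        -1.41704708e-01],
       [ 0.00000000e+00,  0.00000000e+00,  0.00000000e+00,
         1.00000000e+00]])}
```

View pics/side.png

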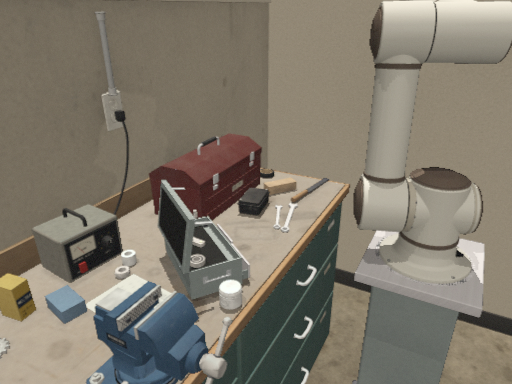

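View pics/top.png

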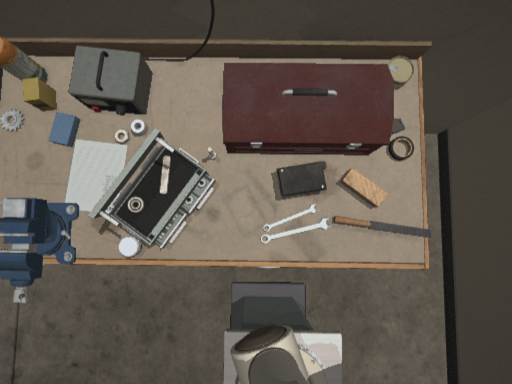

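The side view shows the chest at about (200,255), lid up. In the top view it spans about (95–212, 133–247), with its front facing lower right, the drawers a little out, the piston at (129,246) and the bolt at (210,155). I'll enlarge both.

```bash
python3 - <<'E'
import cv2
a=cv2.imread('pics/top.png')[120:265,80:230];b=cv2.imread('pics/side.png')[170:320,140:265]
cv2.imwrite('pics/tc.png',cv2.resize(a,None,fx=4,fy=4,interpolation=2)); cv2.imwrite('pics/sc.png',cv2.resize(b,None,fx=4,fy=4,interpolation=2))
E
```

```text
(no output)
```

View pics/tc.png

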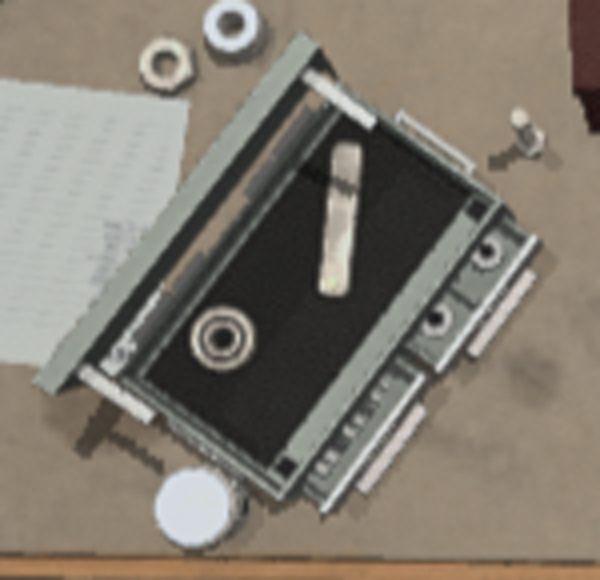

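View pics/sc.png

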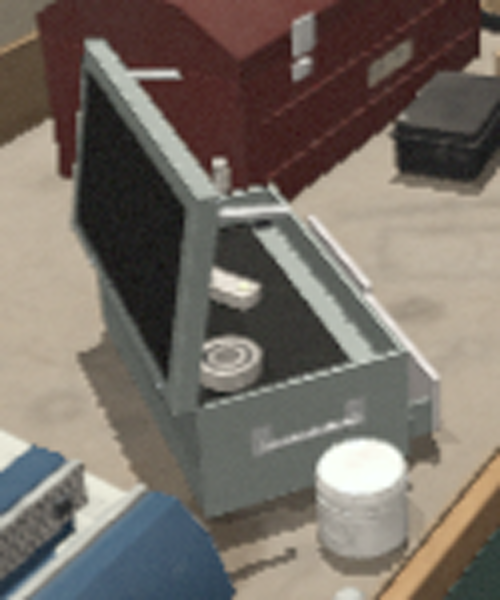

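The crops show these corners (crop/4 + offset): front rim corners at (510,210) and (283,497), the left drawer plate's top edge from (325,510) to (424,374), the right plate's from (440,370) to (540,240), and the lid's top edge from (305,36) to (40,385).

```bash
cat > h.py <<'E'
import numpy as np
from workcell import bot,camera,camera_model
def ray(m,uv,z,P=None):
    P=m['pose'] if P is None else P
    d=np.array(P)[:3,:3]@np.linalg.inv(m['K'])@[uv[0],uv[1],1.]; c=np.array(P)[:3,3]
    return c+d*(z-c[2])/d[2]
E
python3 - <<'E'
from h import *
T=camera_model('top');S=camera_model('side')
t=lambda p,z:ray(T,(80+p[0]/4-.4,120+p[1]/4-.4),z)
s=lambda p,z:ray(S,(140+p[0]/4-.4,170+p[1]/4-.4),z)
fr,fl=t((510,210),.084),t((283,497),.084)
print('rim',fr,fl,np.linalg.norm(fr-fl), 'side fl',s((408,352),.084),'back left',s((200,408),.084))
yax=(fl-fr)/np.linalg.norm(fl-fr);x=np.array([yax[1],-yax[0],0]);yaw=np.degrees(np.arctan2(x[1],x[0]));print('yaw',yaw)
o=(fr+fl)/2+x*.0675;o[2]=0;print('origin',o)
R=np.stack([x,yax,[0,0,1]],1)
loc=lambda p:((p-o)@R).round(4)
for n,p,z in[('L1',(325,512),.054),('L2',(425,375),.054),('R1',(440,372),.054),('R2',(541,240),.054),('lidtopR',(305,36),.217),('lidtopL',(38,385),.217),('piston',(193,508),.048),('bolt',(520,118),.085),('boltfoot',(532,142),.0)]:
    q=t(p,z);print(n,q.round(3),loc(q))
print('s lid tops',loc(s((90,40),.217)),loc(s((215,200),.217)),'sideL plate',loc(s((436,382),.054)),'side fl',loc(s((408,352),.084)),'side bl foot',loc(s((207,515),.0)))
o=bot.get_obs();P=np.eye(4)
E
```

```text
rim [0.57191358 0.20595085 0.084     ] [0.38519165 0.34661615 0.084     ] 0.23377724818709827 side fl [0.38192691 0.35136655 0.084     ] back left [0.45960581 0.45697783 0.084     ]
yaw 53.00778331382967
origin [0.51916781 0.33019692 0.        ]
L1 [0.374 0.327 0.054] [-0.09    0.1134  0.054 ]
L2 [0.465 0.263 0.054] [-0.0859  0.0028  0.054 ]
R1 [0.467 0.253 0.054] [-0.0925 -0.0048  0.054 ]
R2 [0.556 0.188 0.054] [-0.091  -0.1152  0.054 ]
lidtopR [0.65  0.309 0.217] [ 0.0615 -0.1171  0.217 ]
lidtopL [0.451 0.449 0.217] [0.054  0.1264 0.217 ]
piston [0.376 0.416 0.048] [-0.0181  0.166   0.048 ]
bolt [0.633 0.201 0.085] [-0.0352 -0.1685  0.085 ]
boltfoot [0.634 0.201 0.   ] [-0.034  -0.1692  0.    ]
s lid tops [ 0.0593 -0.1269  0.217 ] [0.0468 0.1243 0.217 ] sideL plate [-0.0853  0.1192  0.054 ] side fl [-0.0657  0.1224  0.084 ] side bl foot [0.0654 0.1163 0.    ]
```

Emit:
send_rows(targets="525 -568 0 146 255;525 -568 0 146 255;525 -568 0 146 255;525 -568 0 146 255;525 -568 0 146 255;525 -568 0 146 255;525 -568 0 146 255;525 -568 0 146 255;525 -568 0 146 255;525 -568 0 146 255;525 -568 0 146 255;525 -568 0 146 255;525 -568 0 146 255;525 -568 0 146 255;525 -568 0 146 255;525 -568 0 146 255;525 -568 0 146 255;525 -568 0 146 255", newtons=30)

```text
time: 2.35
ee_pos: [-0.0239, -0.0481, 0.3579]
tcp_rot: [-178.2, 2.4, -125.7]
wrist_force: [4.8, 6.3, -0.7]
opening: -0.0001
grasp_force: 0.0
```

```bash
python3 - <<'E'
from h import *
from scipy.spatial.transform import Rotation as R
o=bot.get_obs();print({k:np.round(v,3) for k,v in o.items()})
print(R.from_euler('xyz',[-179.917,.0016,20.04],degrees=True).as_matrix().round(3))
E
```

```text
{'time': np.float64(2.35), 'q': array([-125.804,  -48.539,  -10.434,  130.522,    1.762,  179.942]), 'qd': array([-27.897,  -0.163,  27.381,   0.058, -19.782,  -0.044]), 'joint_efforts': array([3.0940e+00, 1.2482e+01, 3.2601e+01, 1.3020e+00, 5.7700e-01,
       1.0000e-03]), 'ee_pos': array([-0.024, -0.048,  0.358]), 'tcp_rot': array([-178.236,    2.416, -125.746]), 'wrist_force': array([ 4.764,  6.333, -0.708]), 'torque': array([ 0.336, -0.196,  0.059]), 'grasp_force': np.float64(0.0), 'opening': np.float64(-0.0)}
[[ 0.939  0.343 -0.001]
 [ 0.343 -0.939  0.001]
 [-0.    -0.001 -1.   ]]
```

Emit:
send_rows(targets="0 0 0 0 255")

```text
time: 2.48
ee_pos: [-0.0237, -0.0488, 0.3578]
tcp_rot: [-178.1, 2.4, -125.6]
wrist_force: [0.4, -1.3, -1.1]
opening: 0.0002
grasp_force: 0.0
```

The last joint ran into its range limit: yaw = q1 − q6 + 180, so I turned the wrong way. I'll unwind the other way and come out from the tucked pose.

Emit:
send_rows(targets="0 0 0 -11 255;0 0 0 -22 255;0 0 0 -33 255;0 0 0 -44 255;0 0 0 -55 255;30 -58 10 -66 255;60 -116 20 -77 255;90 -174 30 -88 255;120 -232 40 -99 255;150 -290 50 -110 255;182 -347 58 -121 255;182 -347 58 -132 255;182 -347 58 -143 255;182 -347 58 -150 255;182 -347 58 -150 255;182 -347 58 -150 255")

```text
time: 4.47
ee_pos: [0.1575, -0.3965, 0.3003]
tcp_rot: [179.9, -3.2, 24.9]
wrist_force: [-0.1, -0.4, 0.4]
opening: 0.0001
grasp_force: 0.0
```

```bash
python3 - <<'E'
from h import *
o=bot.get_obs();print({k:np.round(o[k],3) for k in('time','q','ee_pos','tcp_rot','wrist_force')})
E
```

```text
{'time': np.float64(4.475), 'q': array([-70.483,  -9.443,   3.887, 103.494,   3.217,  84.62 ]), 'ee_pos': array([ 0.158, -0.397,  0.3  ]), 'tcp_rot': array([179.861,  -3.219,  24.897]), 'wrist_force': array([-0.069, -0.361,  0.439])}
```

```bash
cat >> h.py <<'E'
from scipy.spatial.transform import Rotation as Ro
def rows(*ws):
    o=bot.get_obs();R=Ro.from_euler('xyz',o['tcp_rot'],degrees=True).as_matrix()
    for w in ws: print(w,(R.T@(np.array(w)-o['ee_pos'])*1000).round(1))
    return R
E
python3 -c "
from h import *
rows((.35,-.15,.26),(.46,.16,.24))"
```

```text
(0.35, -0.15, 0.26) [ 275.7 -142.7   55.5]
(0.46, 0.16, 0.24) [ 504.5 -377.7   87.8]
```

Emit:
send_rows(targets="50 -26 10 -10 255;100 -52 20 -20 255;150 -78 30 -30 255;200 -104 40 -40 255;276 -143 56 -50 255;276 -143 56 -60 255;300 -170 60 -70 255;330 -200 65 -80 255;370 -240 70 -90 255;410 -280 74 -100 255;440 -310 78 -110 255;470 -340 82 -120 255;505 -378 88 -130 255;505 -378 88 -140 255;505 -378 88 -150 255;505 -378 88 -150 255;505 -378 88 -150 255")

```text
time: 6.6
ee_pos: [0.4624, 0.1576, 0.2389]
tcp_rot: [178.7, 2.8, 174.3]
wrist_force: [-0.0, -0.2, 0.6]
opening: 0.0003
grasp_force: 0.0
```

```bash
python3 - <<'E'
from h import *
import cv2
o=bot.get_obs();print({k:np.round(o[k],3) for k in('time','q','ee_pos','tcp_rot','wrist_force')})
rows((.488,.197,.24),(.488,.197,.038))
cv2.imwrite('pics/w1.png',camera('wrist'))
E
```

```text
{'time': np.float64(6.6), 'q': array([ 1.8827e+01, -6.3810e+00, -3.8400e-01,  9.2920e+01, -2.0000e-03,
        2.4485e+01]), 'ee_pos': array([0.462, 0.158, 0.239]), 'tcp_rot': array([178.726,   2.801, 174.311]), 'wrist_force': array([-0.018, -0.17 ,  0.588])}
(0.488, 0.197, 0.24) [-21.6  41.7   0.9]
(0.488, 0.197, 0.038) [-11.7  37.2 202.6]
```

View pics/w1.png

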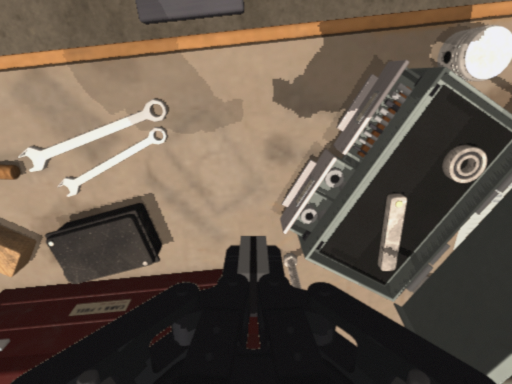

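The wrist view shows the chest at right, its front rim running from about (303,245) to (445,70). The drawer plate tops run from (285,230) to (335,155) and from (350,150) to (408,62).

```bash
python3 - <<'E'
from h import *
import cv2
m=camera_model('wrist');o=bot.get_obs()
P=np.eye(4);P[:3,:3]=Ro.from_euler('xyz',o['tcp_rot'],degrees=True).as_matrix();P[:3,3]=o['ee_pos'];P=P@m['T_tool_cam']
im=cv2.imread('pics/w1.png');cv2.imwrite('pics/w1c.png',cv2.resize(im[40:320,240:512],None,fx=2.1,fy=2.1,interpolation=2))
org=np.array([.5192,.3302,0]);a=np.radians(53);R=Ro.from_euler('z',a).as_matrix()
for n,uv,z in[('rimFR',(303,245),.084),('rimFL',(445,70),.084),('R',(285,230),.054),('R',(335,155),.054),('L',(350,150),.054),('L',(408,62),.054),('piston',(487,52),.048)]:
    q=ray(m,uv,z,P);print(n,q.round(4),((q-org)@R).round(4))
E
```

```text
rimFR [0.5609 0.2079 0.084 ] [-0.0726 -0.1069  0.084 ]
rimFL [0.3875 0.3462 0.084 ] [-0.0665  0.1148  0.084 ]
R [0.5561 0.1911 0.054 ] [-0.0889 -0.1131  0.054 ]
R [0.4668 0.2527 0.054 ] [-0.0934 -0.0048  0.054 ]
L [0.4628 0.2695 0.054 ] [-0.0824  0.0086  0.054 ]
L [0.3775 0.3263 0.054 ] [-0.0884  0.1108  0.054 ]
piston [0.376  0.4098 0.048 ] [-0.0226  0.1623  0.048 ]
```

View pics/w1c.png

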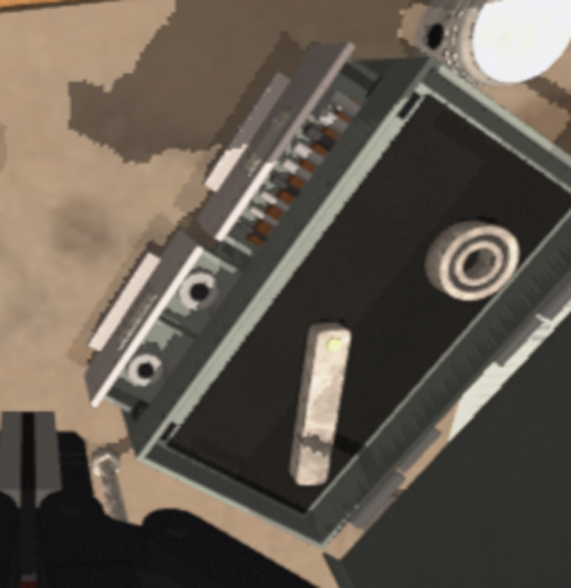

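Emit:
send_rows(targets="-21 42 1 -10 255;-21 42 1 -20 255;-21 42 1 -30 255;-21 42 1 -40 255;-21 42 1 -50 255;-21 42 1 -60 255;-18 40 60 -60 255;-15 39 120 -60 255;-12 37 170 -60 255;-12 37 202 -60 255;-12 37 202 -60 255")

```text
time: 8.02
ee_pos: [0.4872, 0.1956, 0.037]
tcp_rot: [-178.3, 2.3, -125.6]
wrist_force: [0.5, -0.7, 1.3]
opening: 0.0003
grasp_force: 0.0
```

```bash
python3 - <<'E'
from h import *
o=bot.get_obs();print({k:np.round(o[k],3) for k in('time','q','ee_pos','tcp_rot','wrist_force')})
org=np.array([.5192,.3302,0]);R=Ro.from_euler('z',53.5,degrees=True).as_matrix()
print('local',(R.T@(o['ee_pos']-org)).round(4))
rows(*[org+R@[x,-.055,.038] for x in(-.105,-.0835)])
E
```

```text
{'time': np.float64(8.025), 'q': array([ 21.983,  -0.524, -17.205,  70.447,  -0.194, -32.422]), 'ee_pos': array([0.487, 0.196, 0.037]), 'tcp_rot': array([-178.296,    2.32 , -125.565]), 'wrist_force': array([ 0.484, -0.723,  1.272])}
local [-0.1272 -0.0543  0.037 ]
[0.50095573 0.21307978 0.038     ] [-22.2  -1.1  -0.1]
[0.51374442 0.2303627  0.038     ] [-43.7  -1.4   0.8]
```

Emit:
send_rows(targets="-10 0 0 0 255;-17 0 0 0 255;-20 0 0 0 255;-23 0 0 0 255;-26 0 0 0 255;-29 0 0 0 255;-32 0 0 0 255;-35 0 0 0 255;-38 0 0 0 255;-40 0 0 0 255;-40 0 0 0 255")

```text
time: 9.4
ee_pos: [0.5122, 0.2291, 0.041]
tcp_rot: [-178.1, 2.5, -125.4]
wrist_force: [-0.7, -0.5, -1.4]
opening: -0.0
grasp_force: 0.7
```

Emit:
send_rows(targets="-1 0 0 0 255;-2 0 1 0 255;-3 0 1 0 255")

```text
time: 9.78
ee_pos: [0.5141, 0.2315, 0.0405]
tcp_rot: [-178.1, 2.6, -125.5]
wrist_force: [-1.9, -1.5, 0.1]
opening: -0.0002
grasp_force: 1.3
```

Emit:
send_rows(targets="-1 0 0 0 255;-2 0 0 0 255;-3 0 0 0 255")

```text
time: 10.15
ee_pos: [0.5157, 0.2339, 0.0405]
tcp_rot: [-178.1, 2.5, -125.4]
wrist_force: [-1.4, -2.8, 1.4]
opening: 0.0004
grasp_force: 1.3
```

Emit:
send_rows(targets="-1 0 0 0 255;-2 0 0 0 255;-3 0 0 0 255")

```text
time: 10.52
ee_pos: [0.5167, 0.2352, 0.0404]
tcp_rot: [-178.1, 2.4, -125.5]
wrist_force: [-7.7, -10.8, 6.9]
opening: -0.0
grasp_force: 6.5
```

Emit:
send_rows(targets="15 0 0 0 255;33 0 1 0 255;33 55 1 0 255;33 110 1 0 255;33 110 1 0 255;26 110 2 0 255;22 110 2 0 255;19 110 2 0 255;16 110 2 0 255;13 110 2 0 255;10 110 2 0 255;8 110 2 0 255;6 110 2 0 255;6 110 2 0 255")

```text
time: 12.28
ee_pos: [0.4246, 0.2956, 0.0347]
tcp_rot: [-178.2, 2.6, -125.4]
wrist_force: [-1.1, -1.0, -1.0]
opening: 0.0
grasp_force: 0.8
```

Emit:
send_rows(targets="-1 0 -1 0 255;-2 0 -1 0 255;-3 0 -1 0 255;-4 0 -1 0 255")

```text
time: 12.78
ee_pos: [0.4266, 0.2984, 0.0358]
tcp_rot: [-178.1, 2.5, -125.5]
wrist_force: [-4.7, -4.3, 1.6]
opening: 0.0
grasp_force: 3.4
```

Emit:
send_rows(targets="-1 0 0 0 255;-2 0 0 0 255")

```text
time: 13.02
ee_pos: [0.4266, 0.2985, 0.0358]
tcp_rot: [-178.1, 2.3, -125.5]
wrist_force: [-11.1, -13.3, 8.8]
opening: -0.0002
grasp_force: 9.0
```

Emit:
send_rows(targets="15 0 0 0 255;40 -20 0 0 255;40 -50 -60 0 255;40 -50 -120 0 255;40 -50 -180 0 255;40 -50 -240 0 255;40 -50 -260 0 255;40 -50 -260 0 255")

```text
time: 14.02
ee_pos: [0.4325, 0.2344, 0.2973]
tcp_rot: [-178.0, 2.8, -125.4]
wrist_force: [0.0, 1.2, -0.5]
opening: -0.0002
grasp_force: 0.0
```

```bash
python3 - <<'E'
from h import *
import cv2
o=bot.get_obs();print({k:np.round(o[k],4) for k in('time','q','ee_pos','tcp_rot','wrist_force')})
t=camera('top');s=camera('side')
cv2.imwrite('pics/t2.png',t)
a=cv2.resize(t[120:265,80:230],(414,400),interpolation=2);b=cv2.resize(s[170:295,140:260],(384,400),interpolation=2)
cv2.imwrite('pics/c2.png',np.hstack([a,b]))
E
```

```text
{'time': np.float64(14.025), 'q': array([ 28.7818,  -4.3721,   8.0669,  99.0812,  -0.5625, -25.7418]), 'ee_pos': array([0.4325, 0.2344, 0.2973]), 'tcp_rot': array([-178.034 ,    2.7801, -125.4451]), 'wrist_force': array([ 0.0392,  1.1875, -0.4529])}
```

View pics/c2.png

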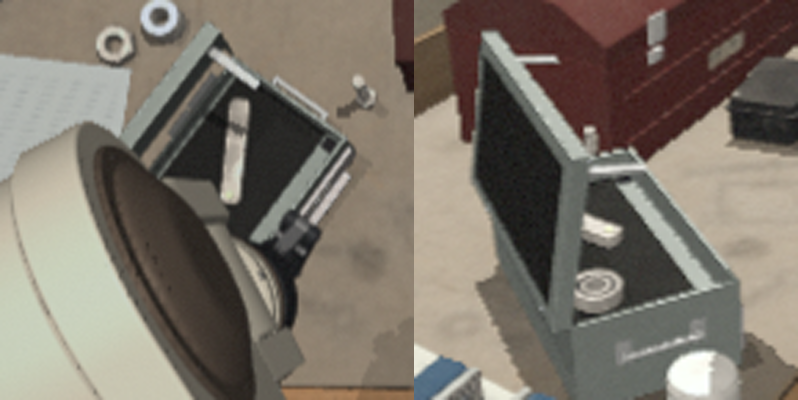

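The top and side views show both drawers in and the lid still up at about 78°. Next I'll go over the lid to its back side.

```bash
python3 - <<'E'
from h import *
org=np.array([.5199,.335,0]);R=Ro.from_euler('z',54.7,degrees=True).as_matrix()
rows(org+R@[.095,.02,.30],org+R@[.095,.02,.195])
E
```

```text
[0.55847372 0.42409022 0.3       ] [-228.2    7.3    4.4]
[0.55847372 0.42409022 0.195     ] [-223.6   10.7  109.2]
```

Emit:
send_rows(targets="-55 2 1 0 255;-110 4 2 0 255;-165 6 3 0 255;-228 7 4 0 255;-228 7 4 0 255;-228 7 4 0 255;-226 8 40 0 255;-225 9 75 0 255;-224 11 109 0 255;-224 11 109 0 255")

```text
time: 15.38
ee_pos: [0.5568, 0.4226, 0.1949]
tcp_rot: [-178.2, 2.4, -125.5]
wrist_force: [-0.3, -0.3, 0.8]
opening: -0.0001
grasp_force: 0.0
```

```bash
python3 - <<'E'
from h import *
o=bot.get_obs();print({k:np.round(o[k],4) for k in('time','q','ee_pos','tcp_rot','wrist_force')})
org=np.array([.5199,.335,0]);R=Ro.from_euler('z',54.7,degrees=True).as_matrix()
print((R.T@(o['ee_pos']-org)).round(4))
d=.11;W=[]
for t in np.radians([78,74,70,66,62,58,54,50,46,42,38,34,30,26,22,18,14,10,7,4,2,0]):
    W.append(org+R@[.0785-d*np.cos(t)+.0145*np.sin(t),.02,.084+d*np.sin(t)+.0145*np.cos(t)])
rows(*[tuple(w.round(4).tolist()) for w in W])
E
```

```text
{'time': np.float64(15.375), 'q': array([ 37.6304,  22.9478,  27.4541,  91.7254,  -1.048 , -16.8701]), 'ee_pos': array([0.5568, 0.4226, 0.1949]), 'tcp_rot': array([-178.1898,    2.3571, -125.4877]), 'wrist_force': array([-0.3292, -0.2848,  0.7573])}
[0.0928 0.0206 0.1949]
(0.5439, 0.4035, 0.1946) [23.  -0.7 -0.7]
(0.5395, 0.3973, 0.1937) [30.7 -0.7 -0.1]
(0.5351, 0.391, 0.1923) [38.4 -0.7  1. ]
(0.5307, 0.3849, 0.1904) [46.  -0.6  2.6]
(0.5265, 0.3789, 0.1879) [53.4 -0.6  4.8]
(0.5224, 0.3731, 0.185) [60.6 -0.6  7.4]
(0.5184, 0.3674, 0.1815) [67.7 -0.5 10.6]
(0.5145, 0.362, 0.1776) [74.6 -0.4 14.2]
(0.5108, 0.3568, 0.1732) [81.1 -0.2 18.4]
(0.5073, 0.3518, 0.1684) [87.4 -0.1 22.9]
(0.504, 0.3472, 0.1631) [93.3  0.  28. ]
(0.5009, 0.3428, 0.1575) [98.9  0.2 33.3]
(0.4981, 0.3388, 0.1516) [104.    0.3  39. ]
(0.4955, 0.3351, 0.1453) [108.8   0.5  45.1]
(0.4931, 0.3318, 0.1387) [113.1   0.7  51.6]
(0.4911, 0.3289, 0.1318) [116.9   0.9  58.3]
(0.4893, 0.3264, 0.1247) [120.3   1.1  65.3]
(0.4878, 0.3243, 0.1174) [123.2   1.3  72.4]
(0.4869, 0.323, 0.1118) [125.    1.5  78. ]
(0.4861, 0.3219, 0.1061) [126.6   1.7  83.6]
(0.4857, 0.3213, 0.1023) [127.5   1.8  87.4]
(0.4854, 0.3208, 0.0985) [128.2   1.9  91.1]
```

Emit:
send_rows(targets="10 0 0 0 255;20 0 0 0 255;27 0 0 0 255;34 0 0 0 255;38 -1 1 0 255;46 -1 3 0 255")

```text
time: 16.12
ee_pos: [0.5328, 0.3867, 0.1914]
tcp_rot: [-178.1, 2.6, -125.4]
wrist_force: [1.4, 2.4, 4.6]
opening: -0.0003
grasp_force: 2.2
```

Emit:
send_rows(targets="7 0 2 0 255;15 0 5 0 255;22 0 8 0 255;29 0 12 0 255;35 0 16 0 255;41 0 20 0 255;47 0 25 0 255;53 0 31 0 255;58 0 37 0 255")

```text
time: 17.25
ee_pos: [0.5008, 0.3397, 0.1511]
tcp_rot: [-178.1, 2.5, -125.5]
wrist_force: [-1.1, 0.5, 3.4]
opening: 0.0003
grasp_force: 1.4
```

Emit:
send_rows(targets="5 0 6 0 255;9 0 12 0 255;13 0 19 0 255;16 0 26 0 255;19 0 33 0 255;21 0 39 0 255;23 0 45 0 255;24 0 49 0 255;24 0 52 0 255")

```text
time: 18.38
ee_pos: [0.4898, 0.3213, 0.0984]
tcp_rot: [-178.1, 2.5, -125.5]
wrist_force: [-1.3, -1.0, 2.5]
opening: 0.0001
grasp_force: 1.0
```

Emit:
send_rows(targets="0 0 1 0 255;0 0 2 0 255;0 0 3 0 255;0 0 3 0 255")

```text
time: 18.88
ee_pos: [0.4899, 0.3214, 0.098]
tcp_rot: [-178.1, 2.6, -125.5]
wrist_force: [-8.3, -4.8, 18.0]
opening: -0.0
grasp_force: 9.3
```

Firm stop at z = 0.098, which matches the shut height. I'll retreat and check.

Emit:
send_rows(targets="0 0 -20 0 255;0 0 -80 0 255;20 0 -140 0 255;80 -60 -190 0 255;120 -100 -190 0 255;160 -150 -190 0 255;200 -200 -190 0 255;220 -240 -190 0 255;220 -240 -190 0 255;220 -240 -190 0 255")

```text
time: 20.12
ee_pos: [0.548, -0.0007, 0.2831]
tcp_rot: [-178.2, 2.5, -125.5]
wrist_force: [-0.8, 0.4, -0.7]
opening: 0.0001
grasp_force: 0.0
```

```bash
python3 - <<'E'
from h import *
import cv2
print(bot.get_obs()['ee_pos'],bot.get_obs()['time'])
t=camera('top');s=camera('side')
a=cv2.resize(t[120:265,80:230],(414,400),interpolation=2);b=cv2.resize(s[170:295,140:260],(384,400),interpolation=2)
cv2.imwrite('pics/c3.png',np.hstack([a,b]))
E
```

```text
[ 0.54799618 -0.0007267   0.28308309] 20.125
```

View pics/c3.png

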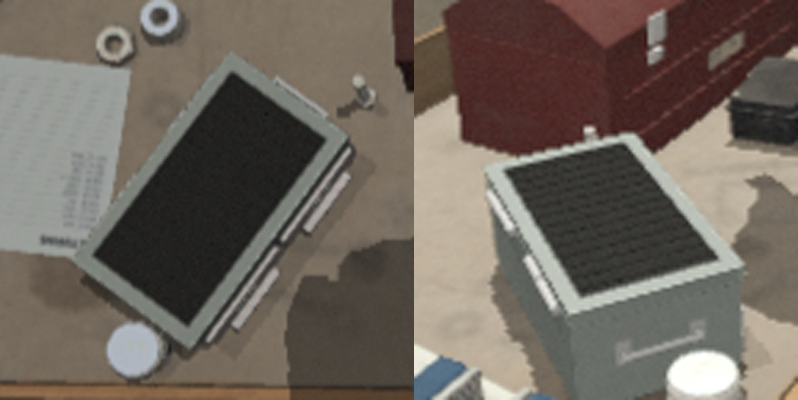

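The lid sits flat and shut, both drawers are home, and the bolt and piston stand where they were.

```bash
python3 -c "
from workcell import ticket
print(ticket.job_done())"
```

```text
the job is handed in; nothing more can be done
None
```

I pushed both drawers home, pressed the lid fully shut (it stopped firmly at its shut height) and handed the job in at about 20 s; the last camera views show the chest closed, with the bolt and piston undisturbed.

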